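# Stand up the fallen bottle and fill the carrier

## Task

Finish packing the blue three-cell carrier: put the standing bottle and the one that has fallen over into the two empty cells, so that every cell holds one bottle, upright with its cap on top and fully down on the cell floor. They are glass: do not drop a bottle or let one topple. Leave the white sanitiser bottle, the steel bowl and the cardboard roll where they are.

Things in the scene. Friction and masses are not known exactly. Their poses are not given: they have to be found in the camera images.
- crate: blue plastic carrier, loose, 1.2 kg, 167 x 59 mm, 42 mm high, on the bench at any yaw. Origin under its centre; x along the row of three cells, z up. Walls, dividers and floor 5 mm thick, all walls 42 mm high. Cells 49 x 49 mm inside (a bottle has 2.5 mm play each side), pitch 54 mm. Packed bottles stand 10 mm apart along the row; across the row both sides are free for fingers
- cell_0 (a point): centre of the floor (upper side, 5 mm above the bench) of carrier cell 0, axes as the carrier's; the bottle already packed stands here at the start
- cell_1 (a point): centre of the floor (upper side, 5 mm above the bench) of carrier cell 1, axes as the carrier's; empty at the start
- cell_2 (a point): centre of the floor (upper side, 5 mm above the bench) of carrier cell 2, axes as the carrier's; empty at the start
- packed_mid (a point): amber square glass bottle, round black cap: body 44 x 44 x 88 mm, cap 30 mm across, 98 to 120 mm from the base; 120 mm tall, 0.15 to 0.31 kg. Point: on its axis, 60 mm from the base. Already standing in an end cell of the carrier (cell 0). z points from base to cap.
- standing_mid (a point): amber square glass bottle, round black cap: body 44 x 44 x 88 mm, cap 30 mm across, 98 to 120 mm from the base; 120 mm tall, 0.15 to 0.31 kg. Point: on its axis, 60 mm from the base. Standing upright on the bench. z points from base to cap; x and y are square to its flat sides.
- fallen_mid (a point): amber square glass bottle, round black cap: body 44 x 44 x 88 mm, cap 30 mm across, 98 to 120 mm from the base; 120 mm tall, 0.15 to 0.31 kg. Point: on its axis, 60 mm from the base. Lying on a flat side on the bench, its cap pointing to the right and more or less back towards the robot, as the robot sees it. x points from base to cap (must end up pointing up); y and z are square to its flat sides.
- sanitiser_mid (a point): bystander: white round plastic bottle, 64 mm across, 140 mm tall; point half-way up
- pan_mid (a point): bystander: steel bowl, 100 mm across, 50 mm tall; point half-way up
- tape_mid (a point): bystander: cardboard tube roll, 100 mm across, 45 mm tall; point half-way up
Things that resemble listed ones, but are neither listed nor needed, are in the scene too. What is shaped like the part that bears standing_mid but red is not meant.

How it is judged:
By the outcome, as a careful person would: the job done as asked, in the order asked, and still so for the second after the job is handed in, with the robot touching nothing.
It also fails if it takes over 72 s, if anything falls off the work surface, if the arm or the gripper's body presses on something with over 40 N, if the wrist force passes 120 N, or if a joint passes its speed limit or range.

## Robot

A 6-joint arm with a two-finger parallel gripper is mounted at the origin on the work surface. World frame = base frame: x ahead of the robot, y to its left, z up, the work surface at z = 0. Lengths are in m, angles in degrees, forces in N, time in s.
With the tool pointing down it reaches from about 0.4 to 0.825 m from the base axis. Payload 7 kg.
Tool frame: the origin (TCP) lies on the front face of the gripper's body, between the roots of the fingers; the fingertips stand 66 mm ahead of it and the grasp point (between the pads) lies 47 mm ahead of it; z points along the fingers, y is the line along which they close (so a half turn about z gives the same grasp; the last joint's range is limited). The gripper opens to 88 mm and grips with 3 to 60 N. Pads are 19 mm wide; open, the fingers measure 130 mm over their backs; the gripper's body (78 mm by 193 mm) begins 47 mm behind the grasp point.
Start: joints at [84.059, 20.546, 0.682, 0, -70.136, -16.507], TCP at [0.258, 0.624, 0.292] pointing down, gripper open.
Joint ranges: [-176.03, 176.03], [-82.01, 121.73], [-58.28, 71.71], [-173.87, 95.51], [-174.79, -0.11], [-173.66, 173.66]. Speed limits (degrees/s): [136.94, 136.94, 172.46, 180, 180, 180].

## Interface

Orientations are given as [roll, pitch, yaw] about the fixed x, y, z axes, in that order (R = Rz(yaw) Ry(pitch) Rx(roll)).
In Python, from plant import ctrl gives the robot as it stands.
- The arm moves only by the tool send_rows, never from a script. Its argument "deltas" is a list of rows, each a list of 2 entries, a list of its own where there are three numbers: the shift along the tool's x, y, z each as a share of 800 mm, from -1 to 1, then the turn about the tool's z as a share of 90 degrees, from -1 to 1. A call has exactly 5 rows; each row is the pose to reach, as a shift and turn from the pose commanded when the call began, along the tool's axes at that moment; what a row does not reach only later rows make up. A row lasts 1/12 s, in which the tool goes at most 41.7 mm and 7.16 degrees, less where a joint would pass 70% of its speed; a pose out of reach is approached as far as the arm can. A call with a number of a shift or a turn outside -1 to 1 is refused whole. A call with a gripper value outside its range is refused whole. "gripper" is the opening, from 0 (shut) to 1 (fully open), set as the call begins (left out, the last holds). The fingers move at their own pace and stop on an object; the grip force is fixed at half the most. Time passes only in rows, so rows that repeat a pose let the fingers close, or fill a call up. It gives the time, the measured TCP pose, the force, the opening and the grip force at its end, in the units of the state.
- ctrl.get_obs(): the state, without advancing time (a new reading comes with each control period).
- ctrl.snapshot(name): name is "side" or "top"; returns a dict with "color" (400x640x3 uint8, red, green, blue), "vertical_fov" (degrees; the focal length in pixels is half the picture's height over the tangent of half this angle, whatever the lens; pixels are square), "cx", "cy" (the principal point, pixels), "rvec" (rotation vector, rad) and "tvec" (3), from world to camera coordinates, as OpenCV has them. Camera axes: x right, y down, z forward; pixel columns grow to the right and rows downward; lengths in m; the calibration is good to about 2 mm. A picture is of the moment at which its call begins. There is no depth.
- ctrl.close_job(): hands the job in; it is judged then, once.
Trained networks look in a picture, given as the dict that the camera call returned (one of the last four; its "shot" number tells which), for a name from the list of things; names that differ only in an ending like _2 or _b are one class to them, and where a whole thing is asked for, a point or a joint stands for the part that bears it (a point fixed in the world has none). Each returns a list of dicts, best first, with "conf" (0 to 1); they miss things now and then, are a little off and sometimes report something else, mostly with a low value. They report only what shows in the picture. A call takes as long as a camera call. They do not tell look-alikes from the thing itself.
- ctrl.boxes_of(picture, thing): "xy" ([column, row] as shares, 0 to 1, of the picture: columns of its width, rows of its height, amid what is visible of it).
- ctrl.cut_out(picture, thing): "pixels" (400x640 bool, what is visible of it) and "xy" ([column, row] as shares, 0 to 1, of the picture: columns of its width, rows of its height, amid what is visible of it).
The state is a dict: "clock": time; "joint_pos": joint angles; "qvel": joint speeds; "tau": joint torques, N m; "tool_pos": TCP position; "orientation": TCP orientation; "force": force on the tool from outside, world axes, zero at the start; "moment": the same for the moment, N m; "opening": finger opening in m; "gripper_force": force on a finger pad.
Only numpy, scipy, OpenCV 4.12 (cv2) and the standard library are available. Lean on these libraries where they do the work, as an engineer would, in place of code of your own. Each camera call takes 0.05 s, during which the arm holds its last target. There are 200 camera calls.

## Working session

There is one attempt and no reset: what is moved stays moved. The work goes in short steps, Python scripts to look and compute and a tool call to move; the robot and the scene stay as the last step left them, time stands still between calls to the robot, and variables do not carry over. Pictures are saved under pics/ and viewed, at most 10 in all, crops included, and the job is handed in when it is done.

Besides the shell and the picture viewer there is one more tool, called after "Call:" as name(argument=value, ...), one argument or row to a line, values as JSON. send_rows: Moves the arm, as the interface text tells. Shift numbers are shares of 800 mm and turn numbers shares of 90 degrees, none past 1 either way. Its arguments: {"type":"object","properties":{"deltas":{"type":"array","items":{"type":"array"}},"gripper":{"type":"number"}},"required":["deltas"]}

```bash
mkdir -p pics
cat > h.py <<'E'
import numpy as np, cv2
from plant import ctrl
def cam(p):
    f=200/np.tan(np.radians(p["vertical_fov"])/2)
    K=np.array([[f,0,p["cx"]],[0,f,p["cy"]],[0,0,1]]); R=cv2.Rodrigues(np.array(p["rvec"],float))[0]
    return K,R,np.array(p["tvec"],float).ravel()
def to_plane(p,uv,z):
    K,R,t=cam(p); c=-R.T@t
    uv=np.atleast_2d(uv).astype(float)
    d=np.c_[uv,np.ones(len(uv))]@np.linalg.inv(K).T@R
    return c+d*((z-c[2])/d[:,2])[:,None]
def proj(p,X):
    K,R,t=cam(p); q=(np.atleast_2d(X)@R.T+t)@K.T
    return q[:,:2]/q[:,2:]
def save(p,n,crop=None,s=1):
    im=p["color"][...,::-1]
    if crop: im=im[crop[1]:crop[3],crop[0]:crop[2]]
    cv2.imwrite("pics/"+n,cv2.resize(im,None,fx=s,fy=s,interpolation=cv2.INTER_CUBIC))
E
cat > a.py <<'E'
from h import *
o=ctrl.get_obs(); print(o["clock"],o["tool_pos"],o["orientation"],o["opening"])
for n in ("top","side"):
    p=ctrl.snapshot(n); save(p,n+"0.png"); K,R,t=cam(p); print(n,p.keys(),K[0,0],K[:2,2],"campos",-R.T@t, "z",R[2])
    for th,z in (("crate",.042),("packed_mid",.12),("standing_mid",.12),("fallen_mid",.044),("sanitiser_mid",.07),("pan_mid",.025),("tape_mid",.022)):
        for d in ctrl.cut_out(p,th):
            uv=np.array(d["xy"])*[640,400]; print(th,round(d["conf"],2),uv.round(),d["pixels"].sum(),to_plane(p,uv,z/1)[0].round(3))
E
python3 a.py
```

```text
0.0 [0.25762253 0.62348398 0.29124775] [ 1.79907591e+02 -6.15977674e-03 -2.24558504e+01] 0.08753011106025534
top dict_keys(['color', 'vertical_fov', 'cx', 'cy', 'rvec', 'tvec', 'shot']) 451.8440280909678 [316.62576133 196.38206532] campos [ 0.35777976 -0.04019943  1.29854799] z [ 0.16729955  0.00700208 -0.98588125]
crate 0.74 [380. 209.] 1044 [ 0.535 -0.209  0.042]
packed_mid 0.56 [357. 205.] 322 [ 0.535 -0.139  0.12 ]
standing_mid 0.9 [321. 201.] 312 [ 0.546 -0.044  0.12 ]
standing_mid 0.63 [289. 218.] 321 [0.501 0.04  0.12 ]
standing_mid 0.54 [321. 236.] 288 [ 0.453 -0.043  0.12 ]
fallen_mid 0.57 [190. 220.] 693 [0.504 0.323 0.044]
sanitiser_mid 0.61 [451. 255.] 640 [ 0.407 -0.394  0.07 ]
pan_mid 0.63 [269. 140.] 928 [0.741 0.107 0.025]
tape_mid 0.69 [441. 174.] 761 [ 0.64  -0.391  0.022]
side dict_keys(['color', 'vertical_fov', 'cx', 'cy', 'rvec', 'tvec', 'shot']) 431.19553215704315 [322.82262293 194.95650894] campos [0.46727199 0.80542202 0.76391116] z [ 0.09665411 -0.77559928 -0.6237818 ]
crate 0.55 [344. 185.] 388 [ 0.524 -0.139  0.042]
crate 0.23 [384. 134.] 747 [ 0.416 -0.421  0.042]
packed_mid 0.84 [340. 173.] 479 [ 0.532 -0.088  0.12 ]
standing_mid 0.81 [325. 206.] 760 [0.557 0.045 0.12 ]
standing_mid 0.73 [368. 206.] 831 [0.459 0.039 0.12 ]
standing_mid 0.64 [246. 243.] 1182 [0.712 0.179 0.12 ]
standing_mid 0.61 [345. 226.] 787 [0.507 0.11  0.12 ]
fallen_mid 0.71 [336. 338.] 1707 [0.507 0.339 0.044]
sanitiser_mid 0.66 [384. 135.] 756 [ 0.418 -0.367  0.07 ]
pan_mid 0.61 [247. 242.] 1133 [0.746 0.082 0.025]
tape_mid 0.64 [302. 141.] 736 [ 0.681 -0.391  0.022]
```

View pics/top0.png

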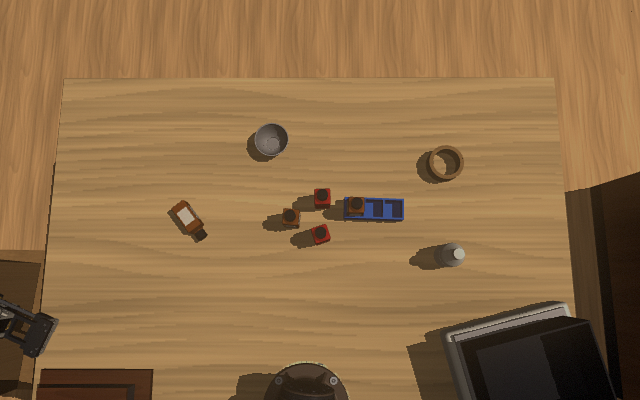

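View pics/side0.png

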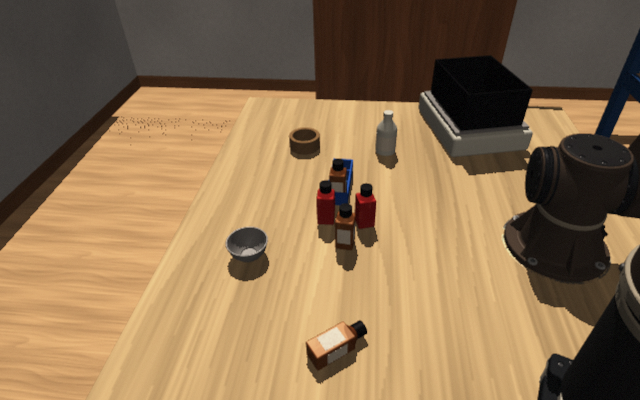

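```bash
cat > fit.py <<'E'
from h import *
from scipy.optimize import minimize
from scipy.spatial.transform import Rotation as Ro
def bottle_parts(T):   # list of point sets (convex), bottle frame z up from base, T=(R,origin at base)
    s=22/1e3; box=np.array([[a*s,b*s,z] for a in(-1,1) for b in(-1,1) for z in(0,.088)])
    th=np.linspace(0,2*np.pi,24,endpoint=False); cyl=lambda r,z0,z1:np.array([[r*np.cos(a),r*np.sin(a),z] for a in th for z in(z0,z1)])
    return [q@T[0].T+T[1] for q in (box,cyl(.015,.098,.12),cyl(.011,.088,.098))]
def standing(x,y,yaw,z=0): return bottle_parts((Ro.from_euler('z',yaw,degrees=True).as_matrix(),np.array([x,y,z])))
def fallen(x,y,yaw): # yaw: heading of cap; x,y of mid point (60 from base)
    R=Ro.from_euler('z',yaw,degrees=True).as_matrix()@np.array([[0,0,1],[0,1,0],[-1,0,0]]).astype(float)
    return bottle_parts((R,np.array([x,y,.022])-R@[0,0,.06]))
def crate(x,y,yaw):
    R=Ro.from_euler('z',yaw,degrees=True).as_matrix()
    b=np.array([[a*.0835,c*.0295,z] for a in(-1,1) for c in(-1,1) for z in(0,.042)])@R.T+[x,y,0]
    c=R@[-.054,0,0]+[x,y,0]
    return [b]+standing(c[0],c[1],yaw,.005)
S=8
def render(p,parts,win):
    x0,y0,x1,y1=win; im=np.zeros(((y1-y0)*S,(x1-x0)*S),np.uint8)
    for q in parts:
        uv=(proj(p,q)+.5-[x0,y0])*S-.5
        h=cv2.convexHull(uv.astype(np.float32))
        cv2.fillConvexPoly(im,np.round(h*16).astype(np.int32),255,shift=4)
    return cv2.resize(im,(x1-x0,y1-y0),interpolation=cv2.INTER_AREA)/255.
def fit(model,x0,views):  # views: list of (pic, mask, care)
    ws=[]
    for p,m,c in views:
        ys,xs=np.where(m); ws.append((max(xs.min()-12,0),max(ys.min()-12,0),min(xs.max()+13,640),min(ys.max()+13,400)))
    def cost(v):
        e=0
        for (p,m,c),w in zip(views,ws):
            sl=np.s_[w[1]:w[3],w[0]:w[2]]
            e+=(np.abs(render(p,model(*v),w)-m[sl])*c[sl]).sum()/m.sum()
        return e
    best=None
    for dy in (0,) if len(x0)<3 else (-20,0,20):
        s=np.array(x0,float); s[2]+=dy
        r=minimize(cost,s,method='Nelder-Mead',options=dict(initial_simplex=s+np.array([[0,0,0],[.01,0,0],[0,.01,0],[0,0,12]]),xatol=1e-4,fatol=1e-4,maxiter=250))
        if best is None or r.fun<best.fun: best=r
    return best.x,best.fun
def draw(p,parts,win,s=6):
    x0,y0,x1,y1=win; im=cv2.resize(p["color"][y0:y1,x0:x1,::-1],None,fx=s,fy=s,interpolation=cv2.INTER_CUBIC)
    for q in parts: cv2.polylines(im,[cv2.convexHull(((proj(p,q)+.5-[x0,y0])*s).astype(np.float32)).astype(np.int32)],True,(0,255,0),1)
    return im
def mask(p,th,near=None):
    L=ctrl.cut_out(p,th)
    if not L: return None
    if near is None: return L[0]["pixels"]
    L.sort(key=lambda d:np.linalg.norm(np.array(d["xy"])*[640,400]-near)); return L[0]["pixels"]
E
cat > b.py <<'E'
from fit import *
P={n:ctrl.snapshot(n) for n in("top","side")}; one=np.ones((400,640))
near={"top":(289,218),"side":(345,226)}
vs=[]; vf=[]
for n,p in P.items():
    vs.append((p,mask(p,"standing_mid",near[n]),one)); vf.append((p,mask(p,"fallen_mid"),one))
s,c=fit(standing,(.50,.04,0),vs); print("standing",s,c)
for v in vs: print(fit(standing,s,[v]))
f,c=fit(fallen,(.505,.32,-120),vf); print("fallen",f,c)
for v in vf: print(fit(fallen,f,[v]))
vc=[]
for n,p in P.items():
    h=cv2.cvtColor(p["color"],cv2.COLOR_RGB2HSV); blue=(h[...,0]>105)&(h[...,0]<128)&(h[...,1]>120)&(h[...,2]>25)
    pk=mask(p,"packed_mid"); cr=mask(p,"crate",(379,209) if n=="top" else (344,185)); w=np.zeros_like(blue); 
    ys,xs=np.where(cr); w[ys.min()-8:ys.max()+9,xs.min()-8:xs.max()+9]=1
    m=(blue&w)|pk|cr; care=one.copy()
    for d in ctrl.cut_out(p,"standing_mid"):
        if (d["pixels"]&pk).sum()<20: care[cv2.dilate(d["pixels"].astype(np.uint8),np.ones((5,5)))>0]=0
    vc.append((p,m,care))
k,c=fit(crate,(.535,-.2,0 -90),vc); print("crate",k,c)
for v in vc: print(fit(crate,k,[v]))
np.save("est.npy",[s,f,k])
A=draw(P["top"],crate(*k)+standing(*s),(260,180,420,250),5); B=draw(P["side"],standing(*s)+crate(*k),(300,145,400,255),4); C=draw(P["side"],fallen(*f),(295,310,385,380),4)
im=np.zeros((350+440,800,3),np.uint8); im[:350]=A; im[350:350+440,:400]=B; im[350:350+280,420:420+360]=C
cv2.imwrite("pics/fit1.png",cv2.resize(im,None,fx=.75,fy=.75,interpolation=cv2.INTER_AREA))
E
python3 b.py
```

```text
standing [ 0.51082015  0.04088848 -3.28410504] 0.2358946724972963
(array([ 0.50889106,  0.04077297, -0.1279301 ]), np.float64(0.1398562091503268))
(array([ 0.51131115,  0.04084313, -2.06623154]), np.float64(0.0507311797620727))
fallen [   0.5048911     0.32855684 -141.8544336 ] 0.20171544646372735
(array([   0.50307159,    0.32713059, -141.80024037]), np.float64(0.08907645898596125))
(array([   0.50494049,    0.32971197, -141.12008821]), np.float64(0.10313654232135011))
crate [  0.54015881  -0.19133583 -92.16920825] 0.13312521499828
(array([  0.53849263,  -0.19141609, -92.28667336]), np.float64(0.05711214310285519))
(array([  0.54196805,  -0.18922377, -92.33659103]), np.float64(0.028804036234376794))
```

View pics/fit1.png

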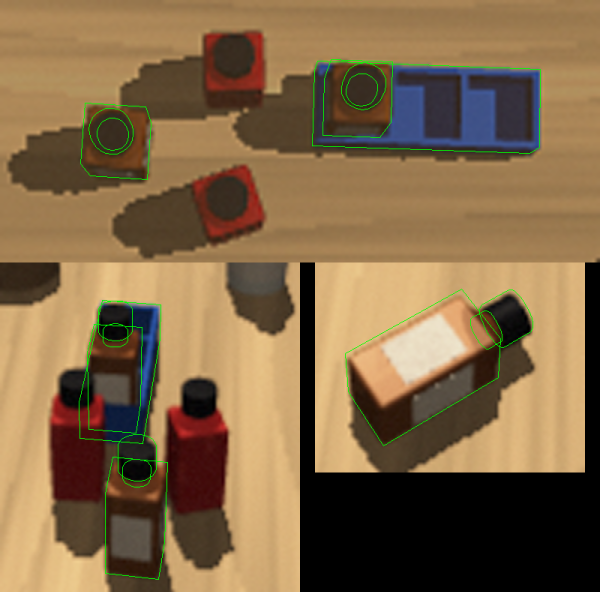

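Candidates (top view): amber standing (289,217), red (321,198), red (320,235), packed amber (357,205). The crop confirms the amber one at (289,217), which is (345,226) in the side view, as the standing bottle. The fallen bottle is at (190,220) and the crate's empty cells lie to the right. I'm moving now.

Call:
send_rows(
  deltas=[
    [[0.185, 0.179, 0], 0],
    [[0.185, 0.179, 0], 0],
    [[0.185, 0.179, 0], 0],
    [[0.185, 0.179, 0], 0],
    [[0.185, 0.179, 0], 0],
  ],
  gripper=1,
)

```text
clock: 1.82
tool_pos: [0.3402, 0.4329, 0.2923]
orientation: [-180.0, -0.0, -22.4]
force: [0.2, 0.2, 0.8]
opening: 0.0882
gripper_force: 0.0
```

Call:
send_rows(
  deltas=[
    [[0.185, 0.179, 0], 0],
    [[0.185, 0.179, 0], 0],
    [[0.185, 0.179, 0], 0],
    [[0.185, 0.179, 0], 0],
    [[0.185, 0.179, 0], 0],
  ],
)

```text
clock: 2.23
tool_pos: [0.4223, 0.244, 0.2926]
orientation: [-179.9, -0.0, -22.4]
force: [0.6, 0.9, -0.1]
opening: 0.0877
gripper_force: 0.0
```

Call:
send_rows(
  deltas=[
    [[0.185, 0.179, 0], 0],
    [[0.185, 0.179, 0], 0],
    [[0.185, 0.179, 0], 0],
    [[0.185, 0.179, 0], 0],
    [[0.185, 0.179, 0], 0],
  ],
)

```text
clock: 2.65
tool_pos: [0.5045, 0.0551, 0.2927]
orientation: [-180.0, -0.0, -22.4]
force: [0.3, 1.0, 0.4]
opening: 0.0878
gripper_force: 0.0
```

Call:
send_rows(
  deltas=[
    [[0.0157, 0.0151, 0.04], 0.08],
    [[0.0157, 0.0151, 0.04], 0.16],
    [[0.0157, 0.0151, 0.04], 0.24],
    [[0.0157, 0.0151, 0.04], 0.32],
    [[0.0157, 0.0151, 0.04], 0.4],
  ],
)

```text
clock: 3.07
tool_pos: [0.5111, 0.0409, 0.2601]
orientation: [180.0, -0.0, -58.7]
force: [0.1, 0.4, 0.7]
opening: 0.0875
gripper_force: 0.0
```

Call:
send_rows(
  deltas=[
    [[0, 0, 0], 0.075],
    [[0, 0, 0], 0.15],
    [[0, 0, 0], 0.225],
    [[0, 0, 0], 0.3],
    [[0, 0, 0], 0.375],
  ],
)

```text
clock: 3.48
tool_pos: [0.5111, 0.0412, 0.2603]
orientation: [-180.0, 0.0, -92.3]
force: [-1.0, -0.6, 0.1]
opening: 0.0875
gripper_force: 0.0
```

```bash
cat > go.py <<'E'
import sys; from h import *
# usage: go.py x y z yaw -> shares in tool frame
def go(x,y,z,yaw,quiet=0):
    o=ctrl.get_obs(); p=np.array(o["tool_pos"]); w=o["orientation"][2]; a=np.radians(w)
    X=np.array([np.cos(a),np.sin(a),0]); Y=np.array([np.sin(a),-np.cos(a),0]); d=np.array([x,y,z])-p
    t=-((yaw-w+180)%360-180)/90
    print("t",round(o["clock"],2),"pos",p.round(4),"rpy",np.round(o["orientation"],2),"op",round(o["opening"],4),"gf",round(o["gripper_force"],1),"F",np.round(o["force"],1),"J",np.round(o["joint_pos"],0))
    print("share",np.round([X@d/.8,Y@d/.8,-d[2]/.8],4),"turn",round(t,4),"mm",round(np.linalg.norm(d)*1e3,1))
if __name__=="__main__": go(*map(float,sys.argv[1:5]))
E
python3 go.py .510 .041 .125 -92.2
```

```text
t 3.48 pos [0.5111 0.0412 0.2603] rpy [-1.7998e+02  1.0000e-02 -9.2340e+01] op 0.0875 gf 0.0 F [-1.  -0.6  0.1] J [ 27.   7. -22.   0. -61. -29.]
share [0.0004 0.0013 0.1691] turn -0.0016 mm 135.3
```

Call:
send_rows(
  deltas=[
    [[0.0004, 0.0013, 0.045], 0],
    [[0.0004, 0.0013, 0.09], 0],
    [[0.0004, 0.0013, 0.135], 0],
    [[0.0004, 0.0013, 0.16], 0],
    [[0.0004, 0.0013, 0.168], 0],
  ],
)

```text
clock: 3.9
tool_pos: [0.5082, 0.0402, 0.1225]
orientation: [179.7, -0.1, -92.0]
force: [-0.5, -0.8, -0.2]
opening: 0.0873
gripper_force: 0.0
```

Call:
send_rows(
  deltas=[
    [[0, 0, 0], 0],
    [[0, 0, 0], 0],
    [[0, 0, 0], 0],
    [[0, 0, 0], 0],
    [[0, 0, 0], 0],
  ],
  gripper=0,
)

```text
clock: 4.32
tool_pos: [0.5107, 0.0413, 0.1271]
orientation: [-179.9, 0.1, -92.0]
force: [0.1, 0.1, -0.1]
opening: 0.0598
gripper_force: 0.0
```

Call:
send_rows(
  deltas=[
    [[0, 0, 0], 0],
    [[0, 0, 0], 0],
    [[0, 0, 0], 0],
    [[0, 0, 0], 0],
    [[0, 0, 0], 0],
  ],
)

```text
clock: 4.73
tool_pos: [0.5102, 0.041, 0.1263]
orientation: [-180.0, 0.0, -92.0]
force: [-2.3, -0.3, 5.3]
opening: 0.0444
gripper_force: 29.3
```

Call:
send_rows(
  deltas=[
    [[0, 0, -0.015], 0],
    [[0, 0, -0.04], 0],
    [[0, 0, -0.07], 0],
    [[0, 0, -0.095], 0],
    [[0, 0, -0.11], 0],
  ],
)

```text
clock: 5.15
tool_pos: [0.5104, 0.0411, 0.2156]
orientation: [-179.9, 0.0, -92.0]
force: [-0.2, 0.2, -1.4]
opening: 0.0442
gripper_force: 29.3
```

```bash
python3 go.py .540 -.191 .215 -92.2
```

```text
t 5.15 pos [0.5104 0.0411 0.2156] rpy [-1.7991e+02  4.0000e-02 -9.2000e+01] op 0.0442 gf 29.3 F [-0.2  0.2 -1.4] J [ 27.   9. -26.   0. -55. -29.]
share [ 0.2887 -0.0471  0.0008] turn 0.0023 mm 234.0
```

Call:
send_rows(
  deltas=[
    [[0, 0, -0.025], 0],
    [[0, 0, -0.05], 0],
    [[0, 0, -0.07], 0],
    [[0, 0, -0.08], 0],
    [[0.03, -0.005, -0.08], 0],
  ],
)

```text
clock: 5.57
tool_pos: [0.5139, 0.0189, 0.2795]
orientation: [-179.8, 0.1, -91.9]
force: [1.0, -0.5, -2.2]
opening: 0.0447
gripper_force: 29.3
```

Call:
send_rows(
  deltas=[
    [[0.045, -0.0073, 0], 0],
    [[0.09, -0.0147, 0], 0],
    [[0.135, -0.022, 0], 0],
    [[0.18, -0.0294, 0], 0],
    [[0.215, -0.035, 0], 0],
  ],
)

```text
clock: 5.98
tool_pos: [0.5346, -0.1582, 0.2767]
orientation: [179.9, 0.0, -92.0]
force: [0.6, 0.1, -2.1]
opening: 0.0445
gripper_force: 29.3
```

Call:
send_rows(
  deltas=[
    [[0.03, -0.005, 0], 0.0023],
    [[0.0437, -0.0071, 0], 0.0023],
    [[0.0437, -0.0071, 0], 0.0023],
    [[0.0437, -0.0071, 0], 0.0023],
    [[0.0437, -0.0071, 0], 0.0023],
  ],
)

```text
clock: 6.4
tool_pos: [0.5393, -0.1904, 0.2772]
orientation: [179.9, 0.0, -92.2]
force: [-0.1, 0.5, -2.6]
opening: 0.0443
gripper_force: 29.3
```

```bash
cat > c.py <<'E'
from fit import *; import sys; from go import go
o=ctrl.get_obs(); tp=np.array(o["tool_pos"]); yaw=o["orientation"][2]; base=tp[2]-.1255
P={n:ctrl.snapshot(n) for n in("top","side")}
e=np.load("est.npy"); k=e[2]; ims=[]
for n,p in P.items():
    uv=proj(p,[tp[0],tp[1],base+.05])[0]; L=ctrl.cut_out(p,"standing_mid")
    L.sort(key=lambda d:np.linalg.norm(np.array(d["xy"])*[640,400]-uv)); m=L[0]["pixels"]; print(n,uv.round(),np.array(L[0]["xy"])*[640,400],m.sum())
    x,y=uv.astype(int); w=(max(x-50,0),max(y-50,0),min(x+50,640),min(y+50,400))
    im=draw(P[n],standing(tp[0],tp[1],yaw,base)+crate(*k),w,4); ims.append(im[:400,:400])
cv2.imwrite("pics/%s.png"%sys.argv[1],np.hstack(ims)); go(.540,-.191,.135,-92.2)
E
python3 c.py hold1
```

```text
Traceback (most recent call last):
  File "c.py", line 7, in <module>
    L.sort(key=lambda d:np.linalg.norm(np.array(d["xy"])*[640,400]-uv)); m=L[0]["pixels"]; print(n,uv.round(),np.array(L[0]["xy"])*[640,400],m.sum())
                                                                           ~^^^
IndexError: list index out of range
```

Call:
send_rows(
  deltas=[
    [[0, 0, 0.04], 0],
    [[0, 0, 0.08], 0],
    [[0, 0, 0.105], 0],
    [[0, 0, 0.115], 0],
    [[0, 0, 0.12], 0],
  ],
)

```text
clock: 6.97
tool_pos: [0.5392, -0.1905, 0.1806]
orientation: [179.9, -0.0, -92.2]
force: [0.4, 0.4, -2.2]
opening: 0.0443
gripper_force: 29.3
```

```bash
sed -i '/L=ctrl.cut_out/d;/L.sort/d' c.py; python3 c.py hold1
```

```text
Traceback (most recent call last):
  File "c.py", line 6, in <module>
    x,y=uv.astype(int); w=(max(x-50,0),max(y-50,0),min(x+50,640),min(y+50,400))
        ^^
NameError: name 'uv' is not defined
```

```bash
sed -i 's/^    x,y=uv/    uv=proj(p,[tp[0],tp[1],base+.05])[0]; x,y=uv/' c.py; python3 c.py hold1
```

```text
t 7.17 pos [ 0.5406 -0.1911  0.1833] rpy [-1.7986e+02 -2.0000e-02 -9.2180e+01] op 0.0444 gf 29.3 F [ 0.1  0.2 -1.5] J [  0.  16. -21.   0. -53.  -2.]
share [-0.      0.0008  0.0604] turn 0.0003 mm 48.3
```

View pics/hold1.png

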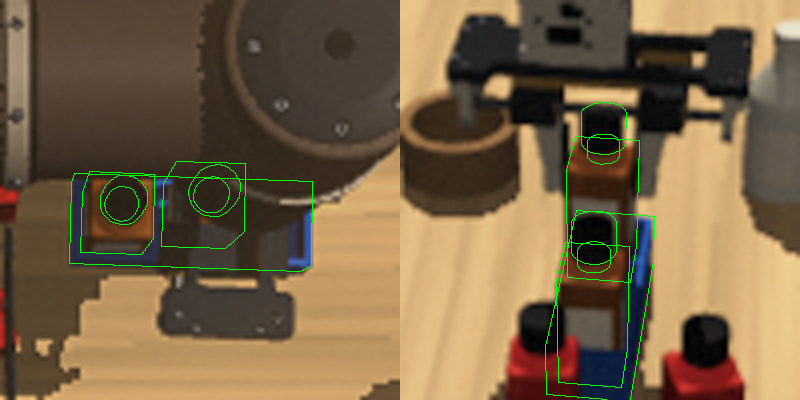

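Call:
send_rows(
  deltas=[
    [[0, 0, 0.009], 0],
    [[0, 0, 0.018], 0],
    [[0, 0, 0.027], 0],
    [[0, 0, 0.036], 0],
    [[0, 0, 0.045], 0],
  ],
)

```text
clock: 7.58
tool_pos: [0.5394, -0.1912, 0.1448]
orientation: [180.0, 0.0, -92.2]
force: [-0.9, 0.0, -2.5]
opening: 0.0445
gripper_force: 29.3
```

```bash
python3 go.py .5403 -.1911 .1315 -92.2
```

```text
t 7.58 pos [ 0.5394 -0.1912  0.1448] rpy [179.98   0.   -92.22] op 0.0445 gf 29.3 F [-0.9  0.  -2.5] J [  0.  19. -23.  -0. -48.  -2.]
share [-0.0001 -0.0011  0.0167] turn -0.0002 mm 13.4
```

Call:
send_rows(
  deltas=[
    [[0, 0, 0.004], 0],
    [[0, 0, 0.008], 0],
    [[0, 0, 0.012], 0],
    [[0, 0, 0.014], 0],
    [[0, 0, 0.0155], 0],
  ],
)

```text
clock: 8.0
tool_pos: [0.5396, -0.1912, 0.1332]
orientation: [180.0, -0.0, -92.2]
force: [-0.6, -0.1, -1.4]
opening: 0.044
gripper_force: 29.3
```

Call:
send_rows(
  deltas=[
    [[0, 0, 0], 0],
    [[0, 0, 0], 0],
    [[0, 0, 0], 0],
    [[0, 0, 0], 0],
    [[0, 0, 0], 0],
  ],
)

```text
clock: 8.42
tool_pos: [0.5397, -0.1912, 0.1336]
orientation: [-180.0, -0.0, -92.2]
force: [0.8, 0.5, -2.4]
opening: 0.0446
gripper_force: 29.3
```

Call:
send_rows(
  deltas=[
    [[0, 0, 0.0008], 0],
    [[0, 0, 0.0015], 0],
    [[0, 0, 0.002], 0],
    [[0, 0, 0.0025], 0],
    [[0, 0, 0.003], 0],
  ],
)

```text
clock: 8.83
tool_pos: [0.5396, -0.1912, 0.1313]
orientation: [180.0, -0.0, -92.2]
force: [-2.7, 2.0, 5.4]
opening: 0.0443
gripper_force: 29.3
```

Call:
send_rows(
  deltas=[
    [[0, 0, 0], 0],
    [[0, 0, 0], 0],
    [[0, 0, 0], 0],
    [[0, 0, 0], 0],
    [[0, 0, 0], 0],
  ],
)

```text
clock: 9.25
tool_pos: [0.5396, -0.1912, 0.1313]
orientation: [-180.0, -0.0, -92.2]
force: [-2.7, -0.3, 5.7]
opening: 0.0445
gripper_force: 29.3
```

Call:
send_rows(
  deltas=[
    [[0, 0, 0], 0],
    [[0, 0, 0], 0],
    [[0, 0, 0], 0],
    [[0, 0, 0], 0],
    [[0, 0, 0], 0],
  ],
  gripper=1,
)

```text
clock: 9.67
tool_pos: [0.5397, -0.1911, 0.1308]
orientation: [-180.0, 0.0, -92.2]
force: [0.2, -0.4, 0.4]
opening: 0.0724
gripper_force: 0.0
```

Call:
send_rows(
  deltas=[
    [[0, 0, -0.01], 0],
    [[0, 0, -0.04], 0],
    [[0, 0, -0.08], 0],
    [[0, 0, -0.12], 0],
    [[0, 0, -0.15], 0],
  ],
)

```text
clock: 10.08
tool_pos: [0.54, -0.1913, 0.2543]
orientation: [-179.9, -0.0, -92.2]
force: [0.7, -0.1, 0.1]
opening: 0.0874
gripper_force: 0.0
```

Run:
```python
import numpy as np; from go import go
f=np.load("est.npy")[1]; h=np.radians(-141.6); g=np.array([.5043,.3290])+.018*np.array([np.cos(h),np.sin(h)]); print(g)
go(g[0],g[1],.20,-141.6)
```

```text
[0.49019352 0.31781934]
t 10.08 pos [ 0.54   -0.1913  0.2543] rpy [-1.7986e+02 -3.0000e-02 -9.2190e+01] op 0.0874 gf 0.0 F [ 0.7 -0.1  0.1] J [  0.  13. -16.   0. -62.  -2.]
share [-0.6336  0.0866  0.0679] turn 0.549 mm 514.5
```

Call:
send_rows(
  deltas=[
    [[-0.045, 0.0061, 0], 0],
    [[-0.09, 0.0123, 0], 0],
    [[-0.135, 0.0184, 0], 0],
    [[-0.18, 0.0246, 0], 0],
    [[-0.2112, 0.0289, 0], 0],
  ],
)

```text
clock: 10.5
tool_pos: [0.5225, -0.0192, 0.2519]
orientation: [-179.9, 0.0, -92.2]
force: [-0.4, -0.7, -0.1]
opening: 0.0873
gripper_force: 0.0
```

Call:
send_rows(
  deltas=[
    [[-0.045, 0.0061, 0], 0],
    [[-0.09, 0.0123, 0], 0],
    [[-0.135, 0.0184, 0], 0],
    [[-0.18, 0.0246, 0], 0],
    [[-0.2112, 0.0289, 0], 0],
  ],
)

```text
clock: 10.92
tool_pos: [0.5061, 0.1509, 0.2519]
orientation: [-179.9, 0.1, -92.1]
force: [1.0, -0.1, 0.5]
opening: 0.0874
gripper_force: 0.0
```

Call:
send_rows(
  deltas=[
    [[-0.045, 0.0061, 0], 0],
    [[-0.09, 0.0123, 0], 0],
    [[-0.135, 0.0184, 0], 0.07],
    [[-0.18, 0.0246, 0], 0.14],
    [[-0.2112, 0.0289, 0], 0.21],
  ],
)

```text
clock: 11.33
tool_pos: [0.4894, 0.3209, 0.2517]
orientation: [-180.0, 0.1, -111.4]
force: [0.4, -0.4, 0.2]
opening: 0.0875
gripper_force: 0.0
```

Call:
send_rows(
  deltas=[
    [[0, 0, 0.02], 0.07],
    [[0, 0, 0.04], 0.14],
    [[0, 0, 0.055], 0.21],
    [[0, 0, 0.06], 0.28],
    [[0, 0, 0.06], 0.339],
  ],
)

```text
clock: 11.75
tool_pos: [0.4893, 0.3177, 0.2019]
orientation: [-180.0, -0.1, -141.9]
force: [0.2, 0.1, 0.6]
opening: 0.0877
gripper_force: 0.0
```

Run:
```python
from fit import *; from go import go
k=np.load("est.npy")[2]
p=ctrl.snapshot("side"); m=mask(p,"fallen_mid"); print(fit(fallen,(.5043,.3287,-141.6),[(p,m,np.ones((400,640)))]),m.sum())
a=draw(p,fallen(.5043,.3287,-141.6),(280,290,400,390),4); c=proj(p,[.54,-.19,.06])[0].astype(int)
c1=k[:2]+np.array([.0005,0])
b=draw(p,crate(*k)+standing(.5397,-.1912,-92.2,.005),(c[0]-40,c[1]-50,c[0]+40,c[1]+50),4)
cv2.imwrite("pics/f2.png",np.hstack([a,b[:400]]))
go(.4902,.3175,.069,-141.6)
```

```text
(array([   0.50589571,    0.32983688, -142.11691457]), np.float64(0.06861481558059662)) 1707
t 11.85 pos [0.4898 0.3181 0.2032] rpy [-1.7999e+02 -1.0000e-02 -1.4171e+02] op 0.0877 gf 0.0 F [-0.6 -0.5 -0.1] J [  52.   16.  -18.    0.  -56. -104.]
share [ 1.000e-04 -8.000e-04  1.677e-01] turn -0.0012 mm 134.2
```

View pics/f2.png

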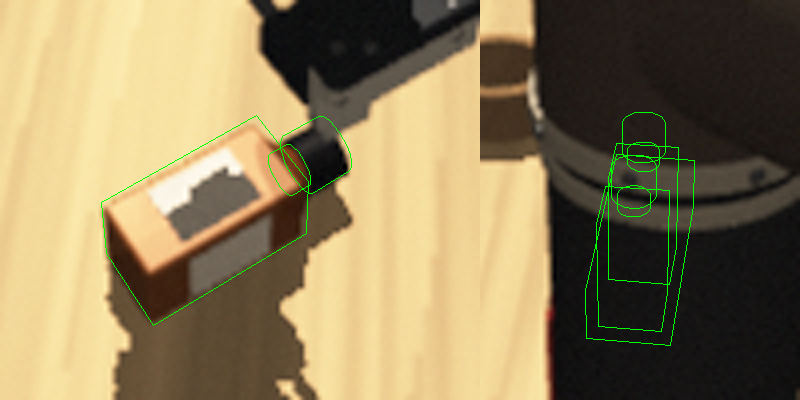

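Call:
send_rows(
  deltas=[
    [[0.0005, 0.0005, 0.04], 0],
    [[0.0005, 0.0005, 0.08], 0],
    [[0.0005, 0.0005, 0.115], 0],
    [[0.0005, 0.0005, 0.135], 0],
    [[0.0005, 0.0005, 0.147], 0],
  ],
)

```text
clock: 12.27
tool_pos: [0.4888, 0.3175, 0.0836]
orientation: [-180.0, -0.1, -141.4]
force: [-0.1, 0.0, -0.2]
opening: 0.0875
gripper_force: 0.0
```

Call:
send_rows(
  deltas=[
    [[0, 0, 0.006], 0],
    [[0, 0, 0.011], 0],
    [[0, 0, 0.015], 0],
    [[0, 0, 0.017], 0],
    [[0, 0, 0.0185], 0],
  ],
)

```text
clock: 12.68
tool_pos: [0.4896, 0.3185, 0.0713]
orientation: [180.0, 0.1, -141.6]
force: [-0.3, 0.1, 0.2]
opening: 0.0876
gripper_force: 0.0
```

Call:
send_rows(
  deltas=[
    [[0, 0, 0], 0],
    [[0, 0, 0], 0],
    [[0, 0, 0], 0],
    [[0, 0, 0], 0],
    [[0, 0, 0], 0],
  ],
  gripper=0,
)

```text
clock: 13.1
tool_pos: [0.4893, 0.3182, 0.0708]
orientation: [180.0, 0.0, -141.6]
force: [-0.8, -0.1, 0.1]
opening: 0.0601
gripper_force: 0.0
```

Call:
send_rows(
  deltas=[
    [[0, 0, 0], 0],
    [[0, 0, 0], 0],
    [[0, 0, 0], 0],
    [[0, 0, 0], 0],
    [[0, 0, 0], 0],
  ],
)

```text
clock: 13.52
tool_pos: [0.4893, 0.3181, 0.0706]
orientation: [-180.0, -0.0, -141.6]
force: [0.4, 0.1, 0.5]
opening: 0.0439
gripper_force: 30.0
```

```bash
cat > arc.py <<'E'
import numpy as np,sys
from go import go
# arc of grasp point about base edge; a=d, b=grasp height above bench
d,b=float(sys.argv[1]),float(sys.argv[2]); r=np.hypot(d,b); a0=np.degrees(np.arctan2(b,d)); st=float(sys.argv[3])
th=np.arange(0,90.01,st); x=r*np.cos(np.radians(a0+th))-d; z=r*np.sin(np.radians(a0+th))-b
for i in range(0,len(th)-1,5):
    print(round(th[min(i+5,len(th)-1)]),[[round((x[j]-x[i])/800,4),round(-(z[j]-z[i])/800,4)] for j in range(i+1,min(i+6,len(th)))])
go(.4899,.3171,.0705,-141.8)
E
python3 arc.py 79 24 4.5
```

```text
22 [[np.float64(-0.0027), np.float64(-0.0077)], [np.float64(-0.0059), np.float64(-0.0151)], [np.float64(-0.0097), np.float64(-0.0222)], [np.float64(-0.0141), np.float64(-0.029)], [np.float64(-0.019), np.float64(-0.0355)]]
45 [[np.float64(-0.0054), np.float64(-0.0061)], [np.float64(-0.0112), np.float64(-0.0117)], [np.float64(-0.0175), np.float64(-0.0168)], [np.float64(-0.0241), np.float64(-0.0214)], [np.float64(-0.0311), np.float64(-0.0255)]]
68 [[np.float64(-0.0073), np.float64(-0.0035)], [np.float64(-0.0148), np.float64(-0.0065)], [np.float64(-0.0226), np.float64(-0.0088)], [np.float64(-0.0305), np.float64(-0.0106)], [np.float64(-0.0385), np.float64(-0.0117)]]
90 [[np.float64(-0.0081), np.float64(-0.0005)], [np.float64(-0.0162), np.float64(-0.0003)], [np.float64(-0.0243), np.float64(0.0005)], [np.float64(-0.0322), np.float64(0.0019)], [np.float64(-0.0401), np.float64(0.004)]]
t 13.52 pos [0.4893 0.3181 0.0706] rpy [-180.     -0.   -141.62] op 0.0439 gf 30.0 F [0.4 0.1 0.5] J [  52.   25.  -25.    0.  -39. -104.]
share [ 0.0002 -0.0014  0.0001] turn 0.002 mm 1.2
```

Call:
send_rows(
  deltas=[
    [[-0.0027, 0, -0.0077], 0],
    [[-0.0059, 0, -0.0151], 0],
    [[-0.0097, 0, -0.0222], 0],
    [[-0.0141, 0, -0.029], 0],
    [[-0.019, 0, -0.0355], 0],
  ],
)

```text
clock: 13.93
tool_pos: [0.5016, 0.3279, 0.0998]
orientation: [180.0, 0.0, -141.6]
force: [-0.3, 0.0, -2.3]
opening: 0.0438
gripper_force: 30.0
```

Run:
```python
from fit import *
p=ctrl.snapshot("side"); save(p,"arc1.png",(270,250,430,390),4); print(ctrl.get_obs()["force"],ctrl.get_obs()["moment"])
```

```text
[ 1.77842223  1.71642678 -0.80194687] [ 0.25217366 -0.40487836  0.0237084 ]
```

View pics/arc1.png

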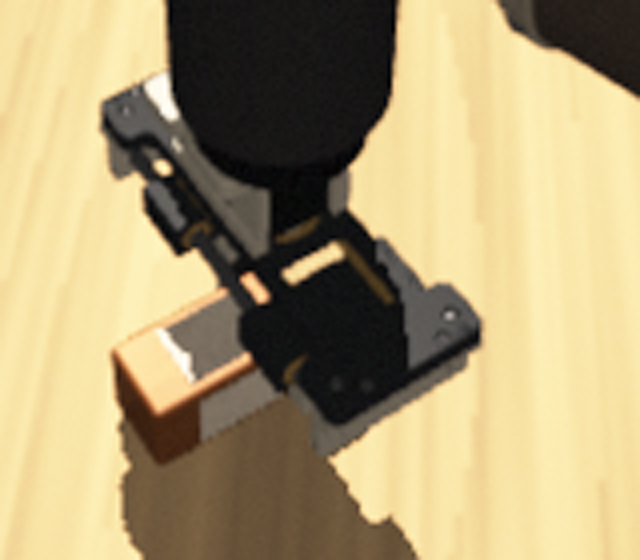

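The first part of the arc lifted the bottle while it stayed level: the base corner moved to (310,366) and the pad friction holds it. I'll set it back down and re-grip only the rim of the cap, so that gravity can pivot it.

Call:
send_rows(
  deltas=[
    [[0.005, 0, 0.01], 0],
    [[0.01, 0, 0.02], 0],
    [[0.015, 0, 0.029], 0],
    [[0.019, 0, 0.034], 0],
    [[0.019, 0, 0.0352], 0],
  ],
)

```text
clock: 14.4
tool_pos: [0.4885, 0.3172, 0.0705]
orientation: [-180.0, -0.1, -141.6]
force: [-6.6, -2.8, 16.0]
opening: 0.0436
gripper_force: 30.0
```

Call:
send_rows(
  deltas=[
    [[0, 0, 0], 0],
    [[0, 0, 0.0003], 0],
    [[0, 0, 0.0003], 0],
    [[0, 0, 0.0003], 0],
    [[0, 0, 0.0003], 0],
  ],
  gripper=0.495,
)

```text
clock: 14.82
tool_pos: [0.4885, 0.3172, 0.0705]
orientation: [-180.0, -0.1, -141.6]
force: [-3.8, -2.0, 6.7]
opening: 0.0437
gripper_force: 30.0
```

Call:
send_rows(
  deltas=[
    [[0, 0, 0], 0],
    [[0, 0, 0], 0],
    [[0, 0, 0], 0],
    [[0, 0, 0], 0],
    [[0, 0, 0], 0],
  ],
  gripper=0.5,
)

```text
clock: 15.23
tool_pos: [0.4886, 0.3172, 0.0705]
orientation: [-180.0, -0.1, -141.6]
force: [-2.7, -2.2, 7.6]
opening: 0.0436
gripper_force: 10.6
```

Call:
send_rows(
  deltas=[
    [[0, 0, 0], 0],
    [[0, 0, 0], 0],
    [[0, 0, 0], 0],
    [[0, 0, 0], 0],
    [[0, 0, 0], 0],
  ],
  gripper=0.6,
)

```text
clock: 15.65
tool_pos: [0.4893, 0.3181, 0.0704]
orientation: [-180.0, -0.0, -141.6]
force: [0.2, -0.7, 0.1]
opening: 0.0522
gripper_force: 0.0
```

```bash
python3 go.py .4893 .3181 .0706 -141.6
```

```text
t 15.65 pos [0.4893 0.3181 0.0704] rpy [-1.8000e+02 -1.0000e-02 -1.4162e+02] op 0.0522 gf 0.0 F [ 0.2 -0.7  0.1] J [  52.   25.  -25.    0.  -39. -104.]
share [ 0.     -0.     -0.0003] turn -0.0003 mm 0.2
```

Call:
send_rows(
  deltas=[
    [[0.015, 0, 0.0005], 0],
    [[0.03, 0, 0.001], 0],
    [[0.043, 0, 0.001], 0],
    [[0.0506, 0, 0.001], 0],
    [[0.0506, 0, 0.001], 0],
  ],
)

```text
clock: 16.07
tool_pos: [0.4567, 0.2922, 0.0698]
orientation: [180.0, -0.0, -141.6]
force: [0.7, -0.6, 0.1]
opening: 0.0524
gripper_force: 0.0
```

Call:
send_rows(
  deltas=[
    [[0, 0, 0], 0],
    [[0, 0, 0], 0],
    [[0, 0, 0], 0],
    [[0, 0, 0], 0],
    [[0, 0, 0], 0],
  ],
  gripper=0.3,
)

```text
clock: 16.48
tool_pos: [0.4579, 0.2933, 0.0697]
orientation: [180.0, 0.0, -141.6]
force: [0.1, 0.1, 0.1]
opening: 0.0286
gripper_force: 30.0
```

Call:
send_rows(
  deltas=[
    [[0, 0, 0], 0],
    [[0, 0, 0], 0],
    [[0, 0, 0], 0],
    [[0, 0, 0], 0],
    [[0, 0, 0], 0],
  ],
  gripper=0.341,
)

```text
clock: 16.9
tool_pos: [0.4576, 0.293, 0.0697]
orientation: [180.0, 0.0, -141.6]
force: [0.7, 0.4, -1.8]
opening: 0.0304
gripper_force: 1.0
```

Call:
send_rows(
  deltas=[
    [[0, 0, 0], 0],
    [[0, 0, 0], 0],
    [[0, 0, 0], 0],
    [[0, 0, 0], 0],
    [[0, 0, 0], 0],
  ],
)

```text
clock: 17.32
tool_pos: [0.4575, 0.2929, 0.0697]
orientation: [-180.0, -0.0, -141.6]
force: [1.1, 0.5, -0.5]
opening: 0.0303
gripper_force: 1.0
```

```bash
python3 arc.py 115 22 4.5|sed 's/np.float64//g'
python3 - <<'E'
from h import *
p=ctrl.snapshot("side"); save(p,"cap1.png",(280,270,400,390),4)
E
```

```text
22 [[(-0.0026), (-0.0112)], [(-0.0061), (-0.0221)], [(-0.0104), (-0.0328)], [(-0.0155), (-0.0431)], [(-0.0215), (-0.0529)]]
45 [[(-0.0067), (-0.0093)], [(-0.0141), (-0.0181)], [(-0.0222), (-0.0263)], [(-0.0308), (-0.0339)], [(-0.0401), (-0.0407)]]
68 [[(-0.0098), (-0.0061)], [(-0.02), (-0.0114)], [(-0.0305), (-0.0158)], [(-0.0414), (-0.0195)], [(-0.0526), (-0.0222)]]
90 [[(-0.0113), (-0.0019)], [(-0.0228), (-0.0029)], [(-0.0343), (-0.003)], [(-0.0457), (-0.0021)], [(-0.0571), (-0.0004)]]
t 17.32 pos [0.4575 0.2929 0.0697] rpy [-1.8000e+02 -1.0000e-02 -1.4163e+02] op 0.0303 gf 1.0 F [ 1.1  0.5 -0.5] J [  53.   23.  -31.   -0.  -37. -105.]
share [-0.0505 -0.0014 -0.0009] turn 0.0019 mm 40.4
```

View pics/cap1.png

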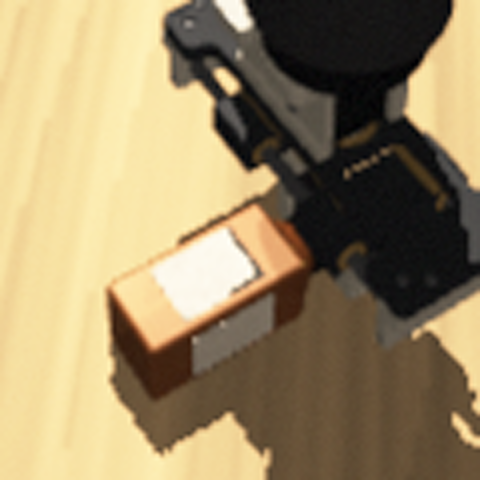

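Call:
send_rows(
  deltas=[
    [[0, 0, 0], 0],
    [[0, 0, 0], 0],
    [[0, 0, 0], 0],
    [[0, 0, 0], 0],
    [[0, 0, 0], 0],
  ],
  gripper=0.338,
)

```text
clock: 17.78
tool_pos: [0.4575, 0.293, 0.0698]
orientation: [180.0, -0.0, -141.6]
force: [0.7, -0.2, -0.6]
opening: 0.0294
gripper_force: 4.9
```

Call:
send_rows(
  deltas=[
    [[0, 0, 0], 0],
    [[0, 0, 0], 0],
    [[0, 0, 0], 0],
    [[0, 0, 0], 0],
    [[0, 0, 0], 0],
  ],
  gripper=0.335,
)

```text
clock: 18.2
tool_pos: [0.4576, 0.293, 0.0698]
orientation: [-180.0, -0.0, -141.6]
force: [0.1, 1.0, -1.9]
opening: 0.0297
gripper_force: 9.9
```

Call:
send_rows(
  deltas=[
    [[-0.0012, 0, -0.0056], 0],
    [[-0.0026, 0, -0.0112], 0],
    [[-0.0043, 0, -0.0167], 0],
    [[-0.0061, 0, -0.0221], 0],
    [[-0.0082, 0, -0.0275], 0],
  ],
)

```text
clock: 18.62
tool_pos: [0.4626, 0.2969, 0.0923]
orientation: [-180.0, -0.0, -141.6]
force: [-0.1, -0.9, -2.1]
opening: 0.0297
gripper_force: 10.0
```

Call:
send_rows(
  deltas=[
    [[-0.0022, 0, -0.0053], 0],
    [[-0.0047, 0, -0.0105], 0],
    [[-0.0073, 0, -0.0156], 0],
    [[-0.0102, 0, -0.0205], 0],
    [[-0.0133, 0, -0.0254], 0],
  ],
)

```text
clock: 19.03
tool_pos: [0.4712, 0.3038, 0.1125]
orientation: [-180.0, -0.0, -141.6]
force: [-1.2, -0.1, -1.8]
opening: 0.0293
gripper_force: 10.3
```

Run:
```python
from h import *
p=ctrl.snapshot("side"); save(p,"cap2.png",(280,270,400,390),4)
```

```text
(no output)
```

View pics/cap2.png

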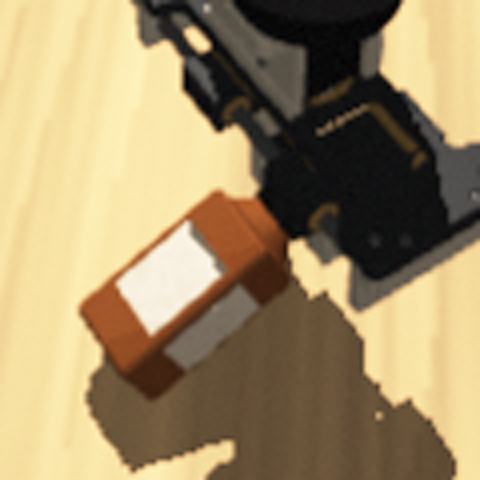

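Call:
send_rows(
  deltas=[
    [[-0.0033, 0, -0.0047], 0],
    [[-0.0067, 0, -0.0093], 0],
    [[-0.0104, 0, -0.0137], 0],
    [[-0.0141, 0, -0.0181], 0],
    [[-0.0181, 0, -0.0222], 0],
  ],
)

```text
clock: 19.5
tool_pos: [0.4827, 0.3129, 0.1302]
orientation: [180.0, 0.0, -141.6]
force: [-0.8, 0.3, -2.2]
opening: 0.0297
gripper_force: 10.7
```

Call:
send_rows(
  deltas=[
    [[-0.0041, 0, -0.0041], 0],
    [[-0.0084, 0, -0.008], 0],
    [[-0.0127, 0, -0.0117], 0],
    [[-0.0173, 0, -0.0152], 0],
    [[-0.022, 0, -0.0185], 0],
  ],
)

```text
clock: 19.92
tool_pos: [0.4964, 0.3238, 0.1449]
orientation: [180.0, -0.0, -141.6]
force: [0.1, 0.4, -3.0]
opening: 0.0297
gripper_force: 11.2
```

Call:
send_rows(
  deltas=[
    [[-0.0049, 0, -0.0031], 0],
    [[-0.0098, 0, -0.0061], 0],
    [[-0.0149, 0, -0.0088], 0],
    [[-0.02, 0, -0.0114], 0],
    [[-0.0252, 0, -0.0136], 0],
  ],
)

```text
clock: 20.33
tool_pos: [0.5123, 0.3363, 0.1556]
orientation: [-180.0, -0.0, -141.6]
force: [-0.1, -1.4, -2.6]
opening: 0.0294
gripper_force: 12.1
```

Call:
send_rows(
  deltas=[
    [[-0.0053, 0, -0.0022], 0],
    [[-0.0107, 0, -0.0041], 0],
    [[-0.0162, 0, -0.0059], 0],
    [[-0.0218, 0, -0.0073], 0],
    [[-0.0274, 0, -0.0086], 0],
  ],
)

```text
clock: 20.75
tool_pos: [0.5295, 0.35, 0.1624]
orientation: [180.0, -0.0, -141.6]
force: [0.0, -0.3, -2.0]
opening: 0.0296
gripper_force: 12.3
```

```bash
cat > tilt.py <<'E'
from fit import *; from go import go
def tilted(s,y,th,yaw=-141.6,zc=None,d=115):  # grip point fixed at tool; s: offset of contact along tool x (mm), th: tilt from level
    o=ctrl.get_obs(); tp=np.array(o["tool_pos"]); h=np.radians(yaw); hx=np.array([np.cos(h),np.sin(h),0]); hy=np.array([-np.sin(h),np.cos(h),0])
    t=np.radians(th); ax=hx*np.cos(t)+np.array([0,0,np.sin(t)]); up=-hx*np.sin(t)+np.array([0,0,np.cos(t)])
    R=np.c_[-up,hy,ax]; g=tp+[0,0,-.047-.0]+hx*(-.0045+s)+hy*y
    return bottle_parts((R,g-ax*d/1e3))
if __name__=="__main__":
    p=ctrl.snapshot("side"); m=mask(p,"fallen_mid")
    if m is None: m=mask(p,"standing_mid",proj(p,ctrl.get_obs()["tool_pos"]-np.array([0,0,.1]))[0])
    print(m.sum(),np.argwhere(m).mean(0)[::-1])
    K=cv2.cvtColor(p["color"],cv2.COLOR_RGB2GRAY); care=np.ones((400,640)); 
    body=lambda s,y,th: tilted(s,y,th)[:1]
    # care only where not gripper: ignore dark pixels
    care[cv2.erode((K<55).astype(np.uint8),np.ones((3,3)))>0]=0
    for th0 in (45,60,75,90):
        x,c=fit(body,(0,0,th0),[(p,m,care)]); P=body(*x)[0]; print(th0,np.round(x,4),round(c,3),"minz",P[:,2].min().round(4))
    go(0,.4,.2,-141.6); print(ctrl.get_obs()["moment"])
E
python3 tilt.py
```

```text
1481 [303.6043214  350.33355841]
45 [-9.00000e-03  3.00000e-03  6.75619e+01] 0.112 minz 0.0008
60 [-9.90000e-03  3.00000e-03  6.81533e+01] 0.112 minz 0.0006
75 [-9.70000e-03  3.20000e-03  6.81009e+01] 0.112 minz 0.0006
90 [-9.70000e-03  3.20000e-03  6.80882e+01] 0.112 minz 0.0006
t 20.85 pos [0.5298 0.3502 0.1625] rpy [-1.7999e+02  3.0000e-02 -1.4162e+02] op 0.0294 gf 12.4 F [-1.5 -0.2 -2.8] J [  51.   23.  -14.    0.  -53. -103.]
share [ 0.4806  0.46   -0.0469] turn -0.0002 mm 533.5
[-0.06264176 -0.02547706  0.05903909]
```

Call:
send_rows(
  deltas=[
    [[-0.0056, 0, -0.001], 0],
    [[-0.0113, 0, -0.0019], 0],
    [[-0.017, 0, -0.0024], 0],
    [[-0.0228, 0, -0.0029], 0],
    [[-0.0285, 0, -0.003], 0],
  ],
)

```text
clock: 21.27
tool_pos: [0.5475, 0.3642, 0.1649]
orientation: [180.0, 0.0, -141.6]
force: [-0.5, -0.9, -2.8]
opening: 0.0294
gripper_force: 12.5
```

Call:
send_rows(
  deltas=[
    [[-0.0058, 0, 0], 0],
    [[-0.0115, 0, 0.0004], 0],
    [[-0.0172, 0, 0.0009], 0],
    [[-0.0229, 0, 0.0017], 0],
    [[-0.0286, 0, 0.0026], 0],
  ],
)

```text
clock: 21.68
tool_pos: [0.5654, 0.3783, 0.1626]
orientation: [-180.0, -0.0, -141.6]
force: [0.3, 0.0, -2.0]
opening: 0.0292
gripper_force: 12.5
```

```bash
python3 tilt.py
```

```text
1513 [280.82881692 364.2247191 ]
45 [-3.90000e-03  2.90000e-03  6.40575e+01] 0.11 minz 0.0023
60 [-4.60000e-03  2.90000e-03  6.45329e+01] 0.111 minz 0.002
75 [-3.40000e-03  2.80000e-03  6.37742e+01] 0.11 minz 0.0024
90 [-3.90000e-03  2.90000e-03  6.40993e+01] 0.11 minz 0.0022
t 21.78 pos [0.5655 0.3784 0.1623] rpy [-1.7999e+02 -1.0000e-02 -1.4163e+02] op 0.0298 gf 12.5 F [-0.8 -0.7 -3. ] J [  50.   27.   -8.    0.  -56. -102.]
share [ 0.5374  0.46   -0.0471] turn -0.0003 mm 567.2
[-0.07153039  0.03085695  0.04561103]
```

Call:
send_rows(
  deltas=[
    [[0, 0, 0], 0],
    [[0, 0, 0], 0],
    [[0, 0, 0], 0],
    [[0, 0, 0], 0],
    [[0, 0, 0], 0],
  ],
  gripper=0.338,
)

```text
clock: 22.2
tool_pos: [0.5649, 0.378, 0.1629]
orientation: [180.0, 0.0, -141.6]
force: [-0.6, -1.0, -2.0]
opening: 0.0296
gripper_force: 6.9
```

Call:
send_rows(
  deltas=[
    [[0, 0, 0], 0],
    [[0, 0, 0], 0],
    [[0, 0, 0], 0],
    [[0, 0, 0], 0],
    [[0, 0, 0], 0],
  ],
  gripper=0.3392,
)

```text
clock: 22.62
tool_pos: [0.565, 0.3781, 0.1628]
orientation: [-180.0, 0.0, -141.6]
force: [-0.5, -0.1, -1.0]
opening: 0.0297
gripper_force: 4.6
```

```bash
sed -i 's/(45,60,75,90)/(60,85)/' tilt.py; python3 tilt.py
```

```text
1325 [285.34490566 363.96603774]
60 [2.00000e-04 1.40000e-03 6.93164e+01] 0.139 minz 0.0004
85 [3.00000e-04 1.50000e-03 6.93439e+01] 0.139 minz 0.0004
t 22.72 pos [0.565  0.3781 0.1628] rpy [-1.8000e+02  1.0000e-02 -1.4162e+02] op 0.0296 gf 4.6 F [ 0.3  1.  -2.2] J [  50.   27.   -8.    0.  -56. -102.]
share [ 0.5367  0.4599 -0.0465] turn -0.0002 mm 566.7
[ 0.03081948 -0.04118234  0.01275881]
```

Run:
```python
from tilt import *
p=ctrl.snapshot("side"); w=(235,290,335,400)
cv2.imwrite("pics/t1.png",np.hstack([draw(p,[],w,4),draw(p,tilted(0,.0015,69.3)[:1],w,4)]))
```

```text
(no output)
```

View pics/t1.png

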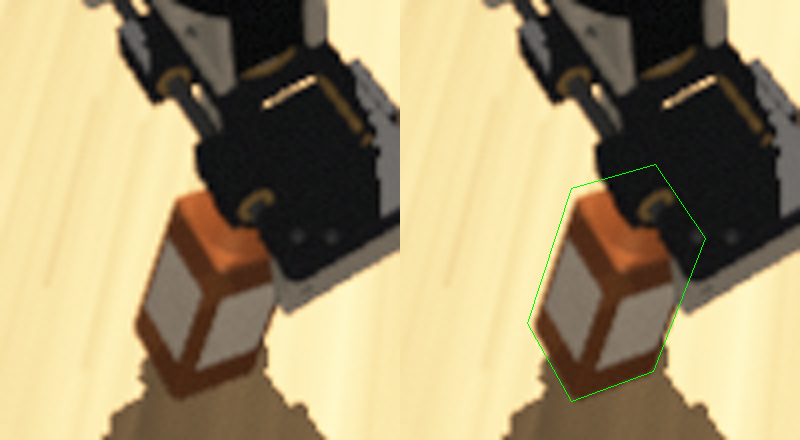

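Call:
send_rows(
  deltas=[
    [[-0.004, 0, 0.0008], 0],
    [[-0.009, 0, 0.001], 0],
    [[-0.014, 0, 0.0008], 0],
    [[-0.019, 0, 0.0004], 0],
    [[-0.024, 0, 0], 0],
  ],
)

```text
clock: 23.18
tool_pos: [0.5807, 0.3905, 0.1631]
orientation: [180.0, 0.1, -141.6]
force: [0.5, 0.4, 2.7]
opening: 0.0302
gripper_force: 4.9
```

Call:
send_rows(
  deltas=[
    [[-0.005, 0, -0.0002], 0],
    [[-0.01, 0, 0], 0],
    [[-0.015, 0, 0.0004], 0],
    [[-0.02, 0, 0.0008], 0],
    [[-0.025, 0, 0.0012], 0],
  ],
)

```text
clock: 23.6
tool_pos: [0.5957, 0.4024, 0.161]
orientation: [180.0, -0.1, -141.6]
force: [-0.5, -0.2, -1.5]
opening: 0.03
gripper_force: 4.9
```

```bash
cat > tilt2.py <<'E'
from tilt import *
from scipy.optimize import differential_evolution as DE
p=ctrl.snapshot("side"); tp=ctrl.get_obs()["tool_pos"]; uv=proj(p,np.array(tp)-[0,0,.1])[0]
L=ctrl.cut_out(p,"fallen_mid")+ctrl.cut_out(p,"standing_mid")
L=[d for d in L if np.linalg.norm(np.array(d["xy"])*[640,400]-uv)<40]; m=max(L,key=lambda d:d["conf"])["pixels"]
g=cv2.cvtColor(p["color"],cv2.COLOR_RGB2GRAY); hsv=cv2.cvtColor(p["color"],cv2.COLOR_RGB2HSV)
ys,xs=np.where(m); w=(xs.min()-15,ys.min()-20,xs.max()+16,min(ys.max()+16,400)); sl=np.s_[w[1]:w[3],w[0]:w[2]]
# background = light wood or wood shadow below; ignore gripper: dark/grey pixels outside mask above the mask's middle
care=np.ones(m.shape); low=(hsv[...,1]<70)|(g<60); yy=np.arange(400)[:,None]
care[low&~m&(yy<ys.mean()+8)]=0; care=cv2.erode(care,np.ones((3,3))); care[m]=1
def cost(v): return (np.abs(render(p,tilted(v[0],v[1],v[2],d=v[3])[:1],w)-m[sl])*care[sl]).sum()/m.sum()
r=DE(cost,[(-.012,.012),(-.004,.004),(55,100),(105,122)],seed=1,maxiter=40,popsize=10,tol=1e-4)
B=tilted(r.x[0],r.x[1],r.x[2],d=r.x[3]); print(np.round(r.x,4),round(r.fun,3),"minz",B[0][:,2].min().round(4),"basecentre",B[0][[0,2,4,6]].mean(0).round(4))
cv2.imwrite("pics/t2.png",np.hstack([draw(p,[],w,6),draw(p,B[:1],w,6)]))
go(0,.4,.2,-141.6)
E
python3 tilt2.py
```

```text
[1.000000e-04 3.200000e-03 8.856870e+01 1.160215e+02] 0.053 minz -0.0025 basecentre [ 0.6034  0.4044 -0.002 ]
t 23.75 pos [0.5957 0.4024 0.161 ] rpy [ 1.8000e+02 -5.0000e-02 -1.4164e+02] op 0.0299 gf 4.9 F [ 1.3  0.4 -1.4] J [  50.   30.   -2.   -0.  -58. -101.]
share [ 0.5857  0.4599 -0.0487] turn -0.0004 mm 597.0
```

Call:
send_rows(
  deltas=[
    [[0, 0, 0.0006], 0],
    [[0, 0, 0.0012], 0],
    [[0, 0, 0.0018], 0],
    [[0, 0, 0.0018], 0],
    [[0, 0, 0.0018], 0],
  ],
)

```text
clock: 24.17
tool_pos: [0.5959, 0.4025, 0.1609]
orientation: [-180.0, 0.1, -141.6]
force: [0.7, 0.5, 3.6]
opening: 0.0296
gripper_force: 4.9
```

```bash
python3 tilt2.py
```

```text
[1.600000e-03 3.700000e-03 8.820130e+01 1.170723e+02] 0.052 minz -0.0038 basecentre [ 0.6034  0.4037 -0.0031]
t 24.32 pos [0.596  0.4025 0.1609] rpy [-1.8000e+02  6.0000e-02 -1.4161e+02] op 0.0294 gf 5.0 F [ 0.4 -0.1  4.3] J [  50.   30.   -2.    0.  -58. -101.]
share [ 0.5859  0.4601 -0.0489] turn -0.0002 mm 597.2
```

Call:
send_rows(
  deltas=[
    [[0, 0, 0], 0],
    [[0, 0, 0], 0],
    [[0, 0, 0], 0],
    [[0, 0, 0], 0],
    [[0, 0, 0], 0],
  ],
  gripper=0.345,
)

```text
clock: 24.73
tool_pos: [0.5957, 0.4024, 0.1602]
orientation: [-180.0, -0.0, -141.6]
force: [0.2, 0.0, 1.7]
opening: 0.0302
gripper_force: 0.9
```

Call:
send_rows(
  deltas=[
    [[0, 0, 0], 0],
    [[0, 0, 0], 0],
    [[0, 0, 0], 0],
    [[0, 0, 0], 0],
    [[0, 0, 0], 0],
  ],
  gripper=1,
)

```text
clock: 25.15
tool_pos: [0.5956, 0.4023, 0.1601]
orientation: [180.0, -0.0, -141.6]
force: [-0.3, 0.6, -0.2]
opening: 0.0582
gripper_force: 0.0
```

Call:
send_rows(
  deltas=[
    [[0, 0, -0.015], 0],
    [[0, 0, -0.03], 0],
    [[0, 0, -0.045], 0],
    [[0, 0, -0.06], 0],
    [[0, 0, -0.07], 0],
  ],
)

```text
clock: 25.57
tool_pos: [0.5963, 0.4028, 0.2194]
orientation: [180.0, 0.2, -141.6]
force: [0.1, 0.7, 0.8]
opening: 0.0862
gripper_force: 0.0
```

```bash
cat > st2.py <<'E'
from fit import *; from go import go
x0=(.6,.4035,-51.6)
for n in ("side","top"):
    p=ctrl.snapshot(n); uv=proj(p,[x0[0],x0[1],.05])[0]
    L=[d for d in ctrl.cut_out(p,"standing_mid")+ctrl.cut_out(p,"fallen_mid") if np.linalg.norm(np.array(d["xy"])*[640,400]-uv)<30]
    if not L: print(n,"none"); continue
    m=max(L,key=lambda d:d["conf"])["pixels"]; x,c=fit(standing,x0,[(p,m,np.ones((400,640)))]); print(n,m.sum(),x,c)
    x,c=fit(lambda a,b,w: standing(a,b,w)[:1],x0,[(p,m,np.ones((400,640)))]); print(" body only",x,c)
go(.6,.4035,.126,-141.6)
E
python3 st2.py
```

```text
side 973 [  0.60271317   0.40784853 -59.92162134] 0.5076033291014247
 body only [  0.60276914   0.407617   -59.92118115] 0.40963263003042943
top 429 [  0.59933886   0.40272286 -46.52883209] 0.16115910233557293
 body only [  0.59903682   0.40232531 -45.24284963] 0.12710818593171536
t 25.87 pos [0.5954 0.4021 0.2156] rpy [ 1.8000e+02 -7.0000e-02 -1.4163e+02] op 0.0874 gf 0.0 F [ 0.7  0.2 -0. ] J [  50.   27.    1.   -0.  -64. -101.]
share [-0.0056 -0.0022  0.1119] turn -0.0004 mm 89.7
```

Call:
send_rows(
  deltas=[
    [[0.03, 0, -0.03], 0],
    [[0.07, 0, -0.06], 0],
    [[0.11, 0, -0.09], 0],
    [[0.14, 0, -0.12], 0],
    [[0.17, 0, -0.13], 0],
  ],
)

```text
clock: 26.28
tool_pos: [0.4889, 0.3175, 0.3234]
orientation: [-180.0, 0.2, -141.6]
force: [-0.3, 0.3, 1.3]
opening: 0.0876
gripper_force: 0.0
```

```bash
cat >> st2.py <<'E'
k=np.load("est.npy")[2]; one=np.ones((400,640)); p=ctrl.snapshot("side")
for n in ("packed_mid",): 
    for d in ctrl.cut_out(p,n): print(n,d["conf"],np.array(d["xy"])*[640,400],d["pixels"].sum())
E
python3 st2.py
```

```text
side 1383 [  0.60257473   0.40689114 -57.37449918] 0.07079239504912595
 body only [  0.6034899    0.40477728 -56.18595604] 0.10170558461996512
top 98 [ 0.57222222  0.29312963 57.28888889] 1.0
 body only [ 0.67320988  0.29284156 -7.64938272] 1.0
t 26.58 pos [0.4893 0.3182 0.3192] rpy [-1.7999e+02 -9.0000e-02 -1.4163e+02] op 0.0876 gf 0.0 F [0.3 0.9 0.4] J [  52.   11.   -9.   -0.  -70. -104.]
share [-0.1747 -0.0023  0.2415] turn -0.0003 mm 238.4
```

Call:
send_rows(
  deltas=[
    [[-0.045, -0.002, 0.02], 0],
    [[-0.09, -0.002, 0.05], 0],
    [[-0.135, -0.002, 0.08], 0],
    [[-0.165, -0.002, 0.11], 0],
    [[-0.1773, -0.002, 0.13], 0],
  ],
)

```text
clock: 27.1
tool_pos: [0.6032, 0.406, 0.2102]
orientation: [-180.0, -0.3, -141.7]
force: [-1.4, -0.6, -2.0]
opening: 0.0875
gripper_force: 0.0
```

Call:
send_rows(
  deltas=[
    [[0, 0, 0.03], 0],
    [[0, 0, 0.06], 0],
    [[0, 0, 0.085], 0],
    [[0, 0, 0.1], 0],
    [[0, 0, 0.106], 0],
  ],
)

```text
clock: 27.52
tool_pos: [0.6007, 0.4039, 0.1275]
orientation: [-180.0, -0.3, -141.6]
force: [-0.1, -0.9, -0.3]
opening: 0.0876
gripper_force: 0.0
```

```bash
python3 go.py .6015 .405 .126 -141.6
```

```text
t 27.52 pos [0.6007 0.4039 0.1275] rpy [-179.96   -0.3  -141.65] op 0.0876 gf 0.0 F [-0.1 -0.9 -0.3] J [  49.   32.   -3.   -0.  -55. -101.]
share [-0.0016  0.0004  0.0019] turn -0.0005 mm 2.1
```

Next I grip and release to centre the bottle across one pair of faces, then turn 90° and grip the other pair.

Call:
send_rows(
  deltas=[
    [[0, 0, 0.0015], 0],
    [[0, 0, 0.0015], 0],
    [[0, 0, 0.0015], 0],
    [[0, 0, 0.0015], 0],
    [[0, 0, 0.0015], 0],
  ],
  gripper=0.52,
)

```text
clock: 27.93
tool_pos: [0.6017, 0.4052, 0.1317]
orientation: [180.0, 0.1, -141.6]
force: [-0.1, 0.2, -0.4]
opening: 0.0598
gripper_force: 0.0
```

Call:
send_rows(
  deltas=[
    [[0, 0, 0], 0],
    [[0, 0, 0], 0],
    [[0, 0, 0], 0],
    [[0, 0, 0], 0],
    [[0, 0, 0], 0],
  ],
  gripper=0.49,
)

```text
clock: 28.35
tool_pos: [0.6013, 0.4052, 0.1308]
orientation: [180.0, 0.0, -141.6]
force: [-2.3, 1.0, 3.6]
opening: 0.0434
gripper_force: 30.0
```

Call:
send_rows(
  deltas=[
    [[0, 0, 0], 0],
    [[0, 0, 0], 0],
    [[0, 0, 0], 0],
    [[0, 0, 0], 0],
    [[0, 0, 0], 0],
  ],
)

```text
clock: 28.77
tool_pos: [0.6014, 0.4051, 0.1308]
orientation: [180.0, 0.0, -141.6]
force: [-2.1, 2.1, 5.0]
opening: 0.0436
gripper_force: 30.0
```

Call:
send_rows(
  deltas=[
    [[0, 0, 0], 0],
    [[0, 0, 0], 0],
    [[0, 0, 0], 0],
    [[0, 0, 0], 0],
    [[0, 0, 0], 0],
  ],
  gripper=1,
)

```text
clock: 29.18
tool_pos: [0.6013, 0.4044, 0.1299]
orientation: [-180.0, -0.0, -141.6]
force: [-0.6, 0.3, -1.0]
opening: 0.0714
gripper_force: 0.0
```

Call:
send_rows(
  deltas=[
    [[0, 0, 0], 0],
    [[0, 0, 0], -0.05],
    [[0, 0, 0], -0.12],
    [[0, 0, 0], -0.19],
    [[0, 0, 0], -0.26],
  ],
)

```text
clock: 29.6
tool_pos: [0.6013, 0.4047, 0.1302]
orientation: [-180.0, -0.0, -117.9]
force: [0.3, 0.9, 0.4]
opening: 0.0879
gripper_force: 0.0
```

Call:
send_rows(
  deltas=[
    [[0, 0, 0], -0.075],
    [[0, 0, 0], -0.15],
    [[0, 0, 0], -0.225],
    [[0, 0, 0], -0.3],
    [[0, 0, 0], -0.37],
  ],
)

```text
clock: 30.02
tool_pos: [0.6013, 0.4047, 0.1302]
orientation: [180.0, -0.0, -84.6]
force: [-0.3, 0.4, 0.5]
opening: 0.0875
gripper_force: 0.0
```

Call:
send_rows(
  deltas=[
    [[0, 0, 0], -0.075],
    [[0, 0, 0], -0.15],
    [[0, 0, 0], -0.225],
    [[0, 0, 0], -0.3],
    [[0, 0, 0], -0.37],
  ],
)

```text
clock: 30.43
tool_pos: [0.6013, 0.4046, 0.1302]
orientation: [180.0, -0.0, -51.3]
force: [-0.0, -0.0, 0.1]
opening: 0.0874
gripper_force: 0.0
```

```bash
python3 go.py .6009 .4041 .1265 -51.6
```

```text
t 30.43 pos [0.6013 0.4046 0.1302] rpy [179.99  -0.   -51.29] op 0.0874 gf 0.0 F [-0.  -0.   0.1] J [ 49.  32.  -3.   0. -55. -11.]
share [0.0002 0.0008 0.0047] turn 0.0034 mm 3.8
```

Call:
send_rows(
  deltas=[
    [[0, 0, 0.002], 0.0034],
    [[0, 0, 0.0045], 0.0034],
    [[0, 0, 0.0045], 0.0034],
    [[0, 0, 0.0045], 0.0034],
    [[0, 0, 0.0045], 0.0034],
  ],
  gripper=0.52,
)

```text
clock: 30.85
tool_pos: [0.6013, 0.4047, 0.1266]
orientation: [180.0, -0.0, -52.0]
force: [-0.0, 0.7, 0.3]
opening: 0.0599
gripper_force: 0.0
```

Call:
send_rows(
  deltas=[
    [[0, 0, 0], 0],
    [[0, 0, 0], 0],
    [[0, 0, 0], 0],
    [[0, 0, 0], 0],
    [[0, 0, 0], 0],
  ],
  gripper=0,
)

```text
clock: 31.27
tool_pos: [0.6014, 0.4049, 0.1268]
orientation: [-180.0, 0.0, -51.9]
force: [-0.5, 0.4, -1.1]
opening: 0.0437
gripper_force: 29.9
```

Call:
send_rows(
  deltas=[
    [[0, 0, 0], 0],
    [[0, 0, 0], 0],
    [[0, 0, 0], 0],
    [[0, 0, 0], 0],
    [[0, 0, 0], 0],
  ],
)

```text
clock: 31.68
tool_pos: [0.6014, 0.4049, 0.1268]
orientation: [-180.0, 0.0, -51.9]
force: [0.9, 1.2, 0.4]
opening: 0.0438
gripper_force: 29.9
```

Call:
send_rows(
  deltas=[
    [[0, 0, -0.025], 0],
    [[0, 0, -0.06], 0],
    [[0, 0, -0.1], 0],
    [[0, 0, -0.14], 0],
    [[0, 0, -0.17], 0],
  ],
)

```text
clock: 32.1
tool_pos: [0.6012, 0.4046, 0.265]
orientation: [-180.0, -0.0, -51.9]
force: [-0.8, 1.0, -2.6]
opening: 0.0435
gripper_force: 29.9
```

Run:
```python
import numpy as np; from go import go
h=np.radians(-92.2); c=np.array([.5403,-.1911])+.054*np.array([np.cos(h),np.sin(h)]); print(c); go(c[0],c[1],.285,-92.2)
```

```text
[ 0.53822706 -0.2450602 ]
t 32.1 pos [0.6012 0.4046 0.265 ] rpy [-179.97   -0.    -51.93] op 0.0435 gf 29.9 F [-0.8  1.  -2.6] J [ 49.  26.   6.   0. -70. -11.]
share [ 0.5907  0.5627 -0.025 ] turn 0.4474 mm 653.0
```

Call:
send_rows(
  deltas=[
    [[0.015, 0.0143, -0.015], 0],
    [[0.045, 0.0429, -0.025], 0],
    [[0.08, 0.0762, -0.025], 0],
    [[0.115, 0.1095, -0.025], 0],
    [[0.1477, 0.1407, -0.025], 0],
  ],
)

```text
clock: 32.52
tool_pos: [0.5841, 0.2399, 0.2818]
orientation: [179.9, 0.0, -51.9]
force: [0.8, -0.4, -2.4]
opening: 0.0442
gripper_force: 29.9
```

Call:
send_rows(
  deltas=[
    [[0.03, 0.0286, 0], 0],
    [[0.06, 0.0572, 0], 0],
    [[0.09, 0.0857, 0], 0],
    [[0.12, 0.1143, 0], 0],
    [[0.1477, 0.1407, 0], 0],
  ],
)

```text
clock: 32.93
tool_pos: [0.5683, 0.0776, 0.282]
orientation: [179.9, 0.1, -52.0]
force: [0.0, 0.2, -2.1]
opening: 0.0439
gripper_force: 29.9
```

Call:
send_rows(
  deltas=[
    [[0.03, 0.0286, 0], 0],
    [[0.06, 0.0572, 0], 0],
    [[0.09, 0.0857, 0], 0],
    [[0.12, 0.1143, 0], 0],
    [[0.1477, 0.1407, 0], 0],
  ],
)

```text
clock: 33.35
tool_pos: [0.5524, -0.0845, 0.282]
orientation: [179.9, 0.1, -52.0]
force: [0.3, -0.8, -2.5]
opening: 0.0442
gripper_force: 29.9
```

Call:
send_rows(
  deltas=[
    [[0.03, 0.0286, 0], 0.05],
    [[0.06, 0.0572, 0], 0.11],
    [[0.09, 0.0857, 0], 0.17],
    [[0.12, 0.1143, 0], 0.23],
    [[0.1477, 0.1407, 0], 0.29],
  ],
)

```text
clock: 33.77
tool_pos: [0.5367, -0.2466, 0.2819]
orientation: [179.9, 0.1, -78.3]
force: [0.4, -0.3, -3.5]
opening: 0.0435
gripper_force: 29.9
```

Call:
send_rows(
  deltas=[
    [[0, 0, 0], 0.06],
    [[0, 0, 0], 0.11],
    [[0, 0, 0], 0.145],
    [[0, 0, 0], 0.1574],
    [[0, 0, 0], 0.1574],
  ],
)

```text
clock: 34.18
tool_pos: [0.5375, -0.245, 0.282]
orientation: [179.9, 0.0, -92.2]
force: [0.5, 0.1, -2.3]
opening: 0.0437
gripper_force: 29.9
```

```bash
cat > d.py <<'E'
from fit import *; from go import go
# re-measure crate from side view: blue ridge + the two packed bottles; compare held bottle
k=np.load("est.npy")[2]
o=ctrl.get_obs(); tp=np.array(o["tool_pos"]); P={n:ctrl.snapshot(n) for n in("side","top")}; ims=[]
R=Ro.from_euler('z',-92.2,degrees=True).as_matrix()
c=lambda i:np.array([.5403,-.1911,0])+R@[.054*i,0,0]
for n,p in P.items():
    for d in ctrl.cut_out(p,"packed_mid"): print(n,round(d["conf"],2),(np.array(d["xy"])*[640,400]).round(1),d["pixels"].sum())
    uv=proj(p,[.54,-.2,.09])[0].astype(int); w=(uv[0]-45,uv[1]-60,uv[0]+45,uv[1]+50)
    ims.append(draw(p,crate(.5403,-.1911,-92.2)[:1]+standing(*c(1-1)[:2],-92.2,.005)[:2]+standing(tp[0],tp[1],o["orientation"][2],tp[2]-.1268)[:2],w,4))
cv2.imwrite("pics/d.png",np.hstack(ims)); x=c(1); go(x[0],x[1],.18,-92.2)
E
python3 d.py
```

```text
side 0.7 [335.4 173.1] 457
top 0.72 [360.7 203.9] 139
t 34.38 pos [ 0.5381 -0.2448  0.2826] rpy [ 1.7998e+02  1.0000e-02 -9.2110e+01] op 0.0437 gf 29.9 F [ 0.2 -0.1 -2.5] J [ -6.  13. -11.  -0. -66.   3.]
share [ 0.0004 -0.0002  0.1282] turn 0.001 mm 102.6
```

View pics/d.png

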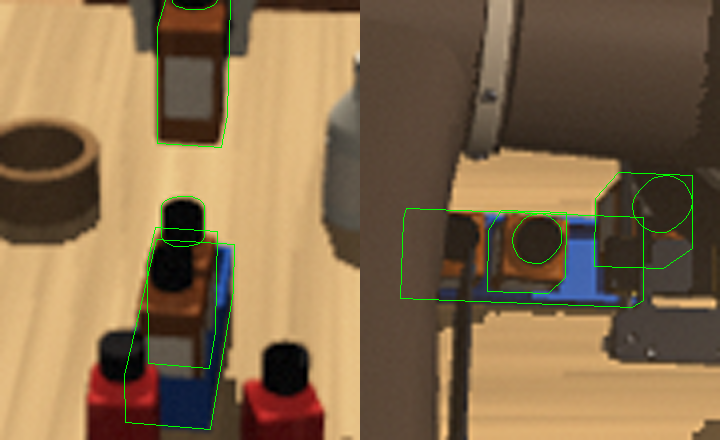

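The overlay outlines match the crate, the bottle in cell 1 (cap at (185,220) in the side crop) and the held bottle in both views, so I'm lowering into cell 2.

Call:
send_rows(
  deltas=[
    [[0.0004, 0, 0.03], 0.001],
    [[0.0004, 0, 0.065], 0.001],
    [[0.0004, 0, 0.095], 0.001],
    [[0.0004, 0, 0.115], 0.001],
    [[0.0004, 0, 0.125], 0.001],
  ],
)

```text
clock: 34.8
tool_pos: [0.5371, -0.2448, 0.1802]
orientation: [179.8, 0.0, -92.2]
force: [0.4, -0.2, -2.4]
opening: 0.0438
gripper_force: 29.9
```

Call:
send_rows(
  deltas=[
    [[0, 0, 0.005], 0],
    [[0, 0, 0.012], 0],
    [[0, 0, 0.019], 0],
    [[0, 0, 0.026], 0],
    [[0, 0, 0.033], 0],
  ],
)

```text
clock: 35.22
tool_pos: [0.5387, -0.2453, 0.1566]
orientation: [-179.9, -0.0, -92.3]
force: [1.1, -0.0, -2.7]
opening: 0.0439
gripper_force: 29.9
```

```bash
python3 go.py .5382 -.2451 .132 -92.2
```

```text
t 35.22 pos [ 0.5387 -0.2453  0.1566] rpy [-1.7992e+02 -1.0000e-02 -9.2280e+01] op 0.0439 gf 29.9 F [ 1.1 -0.  -2.7] J [ -6.  20. -20.   0. -50.   3.]
share [-0.0003  0.0006  0.0307] turn -0.0009 mm 24.6
```

Base is already about 12 mm below the wall tops and there is no contact force. Continuing down.

Call:
send_rows(
  deltas=[
    [[0, 0, 0.006], 0],
    [[0, 0, 0.012], 0],
    [[0, 0, 0.018], 0],
    [[0, 0, 0.023], 0],
    [[0, 0, 0.026], 0],
  ],
)

```text
clock: 35.63
tool_pos: [0.5381, -0.2453, 0.1349]
orientation: [180.0, 0.0, -92.3]
force: [0.2, 0.2, -3.2]
opening: 0.0438
gripper_force: 29.9
```

Call:
send_rows(
  deltas=[
    [[0, 0, 0.0008], 0],
    [[0, 0, 0.0016], 0],
    [[0, 0, 0.0024], 0],
    [[0, 0, 0.003], 0],
    [[0, 0, 0.003], 0],
  ],
)

```text
clock: 36.05
tool_pos: [0.5383, -0.2453, 0.1332]
orientation: [-180.0, -0.0, -92.3]
force: [0.2, 0.6, -1.4]
opening: 0.0438
gripper_force: 29.9
```

Call:
send_rows(
  deltas=[
    [[0, 0, 0.0005], 0],
    [[0, 0, 0.001], 0],
    [[0, 0, 0.0014], 0],
    [[0, 0, 0.0018], 0],
    [[0, 0, 0.0022], 0],
  ],
)

```text
clock: 36.47
tool_pos: [0.5383, -0.2453, 0.1317]
orientation: [-180.0, -0.0, -92.3]
force: [-1.2, 0.9, 4.2]
opening: 0.0436
gripper_force: 29.9
```

Call:
send_rows(
  deltas=[
    [[0, 0, 0], 0],
    [[0, 0, 0], 0],
    [[0, 0, 0], 0],
    [[0, 0, 0], 0],
    [[0, 0, 0], 0],
  ],
)

```text
clock: 36.88
tool_pos: [0.5383, -0.2453, 0.1317]
orientation: [-180.0, -0.0, -92.3]
force: [-2.4, 1.0, 5.7]
opening: 0.0441
gripper_force: 29.9
```

Call:
send_rows(
  deltas=[
    [[0, 0, 0], 0],
    [[0, 0, 0], 0],
    [[0, 0, 0], 0],
    [[0, 0, 0], 0],
    [[0, 0, 0], 0],
  ],
  gripper=1,
)

```text
clock: 37.3
tool_pos: [0.5383, -0.2453, 0.1312]
orientation: [180.0, -0.0, -92.3]
force: [0.1, -0.7, -0.9]
opening: 0.072
gripper_force: 0.0
```

Call:
send_rows(
  deltas=[
    [[0, 0, -0.01], 0],
    [[0, 0, -0.04], 0],
    [[0, 0, -0.08], 0],
    [[0, 0, -0.12], 0],
    [[0, 0, -0.16], 0],
  ],
)

```text
clock: 37.72
tool_pos: [0.538, -0.2453, 0.2614]
orientation: [180.0, -0.0, -92.3]
force: [0.8, 0.6, 0.7]
opening: 0.0873
gripper_force: 0.0
```

Call:
send_rows(
  deltas=[
    [[0.02, -0.02, -0.04], 0],
    [[0.06, -0.03, -0.06], 0],
    [[0.1, -0.05, -0.06], 0],
    [[0.14, -0.07, -0.06], 0],
    [[0.18, -0.09, -0.06], 0],
  ],
)

```text
clock: 38.13
tool_pos: [0.6049, -0.3934, 0.3091]
orientation: [-179.9, -0.0, -92.3]
force: [0.8, 0.8, 0.4]
opening: 0.0875
gripper_force: 0.0
```

Run:
```python
from fit import *
R=Ro.from_euler('z',-92.2,degrees=True).as_matrix()
c=lambda i:np.array([.5403,-.1911,0])+R@[.054*i,0,0]
for n in("top","side"):
    p=ctrl.snapshot(n); print(n,"expected",[proj(p,c(i)+[0,0,.07])[0].round().tolist() for i in(-1,0,1)])
    for d in ctrl.cut_out(p,"packed_mid"): print(" ",round(d["conf"],2),(np.array(d["xy"])*[640,400]).round(1),d["pixels"].sum())
    # dark cap tops at expected height (z=.125)
    g=cv2.cvtColor(p["color"],cv2.COLOR_RGB2GRAY)
    for i in(-1,0,1):
        m=render(p,standing(*c(i)[:2],-92.2,.005)[1:2],(0,0,640,400))>.9
        am=render(p,standing(*c(i)[:2],-92.2,.005)[:1],(0,0,640,400))>.9
        print("  cap",i,"median grey in cap outline",np.median(g[m]),"dark share",np.mean(g[m]<60).round(2),"centroid dark",)
    for t in ("sanitiser_mid","pan_mid","tape_mid"):
        print("  ",t,[(np.array(d["xy"])*[640,400]).round().tolist() for d in ctrl.cut_out(p,t)[:1]])
    save(p,"end_%s.png"%n)
o=ctrl.get_obs(); print(o["clock"],o["tool_pos"],o["force"])
```

```text
top expected [[355.0, 205.0], [375.0, 206.0], [394.0, 206.0]]
  0.46 [354.1 202.4] 160
  cap -1 median grey in cap outline 48.0 dark share 0.95 centroid dark
  cap 0 median grey in cap outline 74.5 dark share 0.0 centroid dark
  cap 1 median grey in cap outline 83.0 dark share 0.0 centroid dark
   sanitiser_mid [[450.0, 257.0]]
   pan_mid [[269.0, 139.0]]
   tape_mid [[458.0, 163.0]]
side expected [[338.0, 177.0], [340.0, 166.0], [342.0, 155.0]]
  0.93 [337.4 172.8] 528
  cap -1 median grey in cap outline 8.0 dark share 0.99 centroid dark
  cap 0 median grey in cap outline 8.0 dark share 1.0 centroid dark
  cap 1 median grey in cap outline 9.0 dark share 0.86 centroid dark
   sanitiser_mid [[383.0, 133.0]]
   pan_mid [[249.0, 240.0]]
   tape_mid [[300.0, 144.0]]
38.6333 [ 0.60443978 -0.3911567   0.30832745] [ 0.29865759 -0.76079766 -0.52571655]
```

```bash
python3 -c "
from plant import ctrl; print(ctrl.close_job())"
```

```text
the job is handed in; nothing more can be done
None
```

I put both bottles into the empty cells and handed the job in at about 38.6 s. All three caps showed in the side view where a seated, upright bottle's would be, but the arm hid cells 1 and 2 from the top camera at that last check.

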